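Raise the recipe camera

TASK

Get the small tabletop camera monopod to full height for filming the cooking: squeeze the red release button on its grip, pull the camera head straight up past the first stop (upper tube fully out) to the second stop (middle tube fully out too), and finish still holding it there, because it sinks when let go. Feel for the stops: keep the weighted foot standing on the worktop where it is, do not pull it up or drag it about, and leave the onion, the garlic and the salt shaker alone.

Things in the scene. Friction and masses are not known exactly. Their poses are not given: they have to be found in the camera images.
- foot (a point): centre of the underside of the monopod's round dark steel foot (124 mm wide, 16 mm thick; loose, 2.0 kg with the black outer tube on it, which is 38 mm wide and ends 77 mm above the worktop). z up. Axes of the whole monopod: -x is the camera's side, +y the red button's. A pull of more than about 22 N in all lifts it
- grip (a point): centre of the grey grip block on top of the monopod, above the foot's centre (30 mm along x, 36 along y, 50 high). Height over the worktop: 114 mm + both tube joints. Grasp from above, fingers closing along y: one on the red button, one on the black pad of the -y face. Camera (32x60x42 mm) on the -x side, its back 46 mm from here, its top 21 mm above here. Head with camera 0.18 to 0.36 kg
- button_face (a point): centre of the outer face of the red release button (24 mm along x, 30 mm high), on the grip's +y side; y points out of it. It stands 7 mm proud, so grip and button are 43 mm wide, 37 mm when squeezed
- release_button (a joint): travel of the release button: 0 out, 0.006 m fully pressed; spring, 3.6 N to start, 7 N fully in. While out, a catch locks the upper tube at 0 (a pull then draws the middle tube, at last the foot); pressed over 4 mm, the catch is free. It matters only in the lowest 17 mm of the upper tube's travel; a head let go sinks until the catch stops it at 16 mm
- camera_head (a joint): how far the upper (thin steel) tube with grip and camera is out of the middle tube, along z: 0 in (at the start), 0.070 m fully out (first stop). It slides easily (1 N of friction) and sinks under its weight when let go
- mid_tube (a joint): how far the middle (aluminium) tube is out of the outer tube, along z: 0 in, 0.060 m fully out (second, hard stop). Starts at 0 to 0.020 m. Stiff (6 N of friction), stays where left: the upper tube comes out first (pull about 3 N), then this one (about 10 N in all, head's weight included); at the second stop the force rises steeply
- onion: brown onion, 82 mm across, 94 mm high, origin at its underside; leave alone
- garlic: garlic bulb, 56 mm, origin at its underside; leave alone
- salt_shaker: salt shaker with a grey cap, 44 mm across, 90 mm high, standing, origin at its underside; leave alone

How it is judged:
By the outcome, as a careful person would: the job done as asked, in the order asked, and still so for the second after the job is handed in, while the arm keeps its last pose, push and grip.
It also fails if it takes over 56 s, if anything falls off the work surface, if the arm or the gripper's body presses on something with over 40 N, if the wrist force passes 120 N, or if a joint passes its speed limit or range.

ROBOT

A 7-joint arm with a two-finger parallel gripper is mounted at the origin on a cart in front of the work surface, level with it; the furniture and walls round the work are solid. World frame = base frame: x ahead of the robot, y to its left, z up, the work surface at z = 0. Lengths are in m, angles in rad, forces in N, time in s.
With the tool pointing down it reaches from about 0.4 to 0.85 m from the base axis. Payload 4.5 kg.
Tool frame: the origin (TCP) lies between the finger pads; the fingertips stand 19 mm ahead of it and the grasp point (between the pads) is the TCP; z points along the fingers, y is the line along which they close (so a half turn about z gives the same grasp; the last joint's range is limited). The gripper opens to 85 mm and grips with 20 to 120 N. Pads are 22 mm wide; open, the fingers measure 114 mm over their backs; the gripper's body (76 mm by 85 mm) begins 54 mm behind the grasp point. The pads swing forward as they close: fully open they stand 13 mm farther back than shut.
Start: joints at [1.361, 0.689, -0.195, 1.565, 0.157, 0.902, -0.215], TCP at [0.151, -0.607, 0.224] pointing down, gripper open.
Joint ranges: [-3.01, 3.01], [-0.46, 2.08], [-1.47, 1.51], [0.13, 2.56], [-1, 4.14], [0.04, 2.09], [-2.66, 2.66]. Speed limits (rad/s): [2.57, 2.57, 3.14, 3.14, 3.14, 3.14, 3.14].

INTERFACE

Orientations are given as a unit quaternion [w, x, y, z].
In Python, from rig import r, jaws, read_camera, calibration gives the robot as it stands. The module is installed in compiled form; this text tells all that it offers. Calls block until the motion is done:
- r.reach(position, orientation): joint-space move of the TCP to a pose.
- r.movel(position, speed=0.15, rotation=None, threshold=None): straight line of the TCP; rotation=None keeps the orientation; speed is the mean speed in m/s. With threshold (N) it stops when the force on the tool has changed by that much, and returns True; else False.
- r.movej(angles): joint-space move.
- jaws.command_gripper(opening, force=None): finger opening in m; force is the grip in N (None keeps the last); returns when the fingers have stopped.
- r.sleep(seconds).
- r.solve_ik(position, orientation): joint angles nearest the present ones, or None.
- read_camera(name): name is "side" or "top"; returns (picture, depth): 400x640x3 uint8, red, green, blue; 400x640 float32, m along the optical axis (not along the pixel's ray), 0 where there is no reading.
- calibration(name): a dict with "intrinsics" (3x3 intrinsics, pixels), "eye" and "orientation" of the camera in the world. Camera axes: x right, y down, z forward; pixel columns grow to the right and rows downward; lengths in m; the calibration is good to about 2 mm. A picture is of the moment at which its call begins. calibration takes no time and is no camera call.
A pose or a line that the arm cannot do raises r.IKError and nothing moves.
- r.job_done(): hands the job in; it is judged then, once.
Readings, each from a call of its own:
- r.get_time(): time.
- r.get_joint_pos(): joint angles.
- r.get_qd(): joint speeds.
- r.get_effort(): joint torques, N m.
- r.get_ee_pos(): TCP position.
- r.get_ee_rot(): TCP orientation.
- r.get_contact_force(): force on the tool from outside, world axes, zero at the start.
- r.get_torque(): the same for the moment, N m.
- r.get_opening(): finger opening in m.
- r.get_grip_force(): force on a finger pad.
Only numpy, scipy, OpenCV 4.12 (cv2) and the standard library are available. Lean on these libraries where they do the work, as an engineer would, in place of code of your own. Each camera call takes 0.05 s, during which the arm holds its last target. There are 200 camera calls.

## Working session

There is one attempt and no reset: what is moved stays moved. The work goes in short steps, each a Python script; the robot and the scene stay as the last script left them, time stands still between calls to the robot, and variables do not carry over. Pictures are saved under pics/ and viewed, at most 10 in all, crops included, and the job is handed in when it is done.

```bash
mkdir -p pics
cat > h.py <<'E'
import numpy as np, cv2
from rig import r, jaws, read_camera, calibration
E
python3 - <<'E'
from h import *
for n in ("side","top"):
    p,d=read_camera(n); cv2.imwrite(f"pics/{n}0.png",p[:,:,::-1]); np.savez(f"{n}0.npz",p=p,d=d)
    print(n,calibration(n))
print(r.get_time(),r.get_ee_rot(),r.get_opening())
E
```

```text
side {'intrinsics': array([[425.37379579,   0.        , 318.39940039],
       [  0.        , 425.37379579, 198.00225867],
       [  0.        ,   0.        ,   1.        ]]), 'eye': array([0.03988498, 0.77886289, 0.48829562]), 'orientation': array([ 0.14845981, -0.25832301,  0.81378149, -0.49898757])}
top {'intrinsics': array([[516.9445986 ,   0.        , 311.78978088],
       [  0.        , 516.9445986 , 197.13596145],
       [  0.        ,   0.        ,   1.        ]]), 'eye': array([0.35315937, 0.19662026, 1.15620813]), 'orientation': array([ 0.01326312, -0.69765818,  0.71478627, -0.04666632])}
0.1 [-8.29994875e-04  9.92573009e-01  1.21647474e-01 -1.56542770e-04] 0.08550640663851776
```

View pics/side0.png

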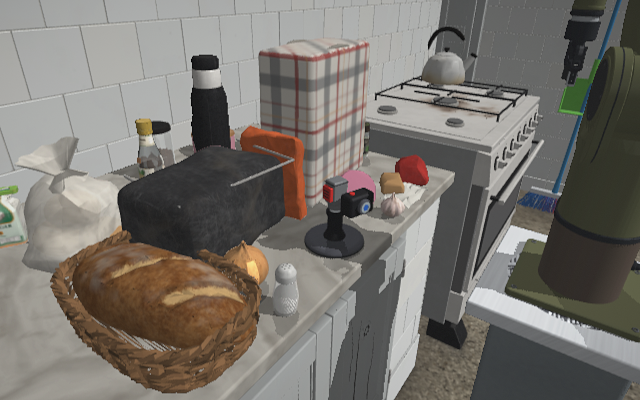

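View pics/top0.png

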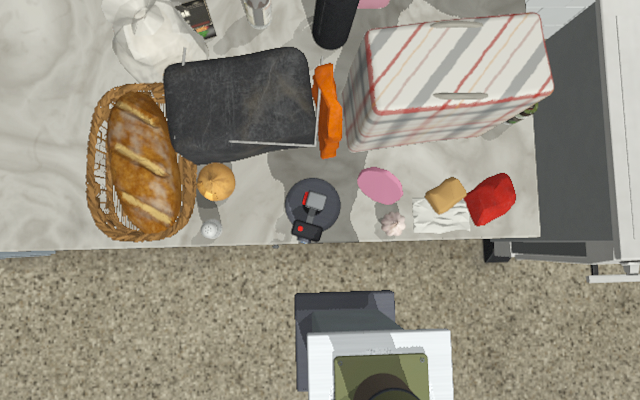

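The side view shows the monopod at about (335,215): its red button is near (327,192) and its camera near (357,204). In the top view the grip is at about (315,200), with the camera toward the robot at (307,230). I'll measure these next.

```bash
cat >> h.py <<'E'
from scipy.spatial.transform import Rotation as R
def rot(n): return R.from_quat(np.array(calibration(n)["orientation"]),scalar_first=True).as_matrix()
def pts(n,d,m):
    c=calibration(n);K=c["intrinsics"];v,u=np.nonzero(m&(d>0));z=d[v,u]
    return np.c_[(u-K[0,2])*z/K[0,0],(v-K[1,2])*z/K[1,1],z]@rot(n).T+c["eye"],u,v
def ray(n,u,v):
    c=calibration(n);K=c["intrinsics"];q=rot(n)@[(u-K[0,2])/K[0,0],(v-K[1,2])/K[1,1],1];return c["eye"],q/np.linalg.norm(q)
def tri(u1,u2):
    a,p=ray("side",*u1);b,q=ray("top",*u2)
    s,t=np.linalg.lstsq(np.c_[p,-q],b-a,rcond=None)[0];return (a+s*p+b+t*q)/2,np.linalg.norm(a+s*p-b-t*q)
E
python3 - <<'E'
from h import *
win={"side":(295,165,385,265),"top":(275,170,350,250)}
for n in win:
    f=np.load(f"{n}0.npz");p,d=f["p"],f["d"];x0,y0,x1,y1=win[n]
    cv2.imwrite(f"pics/{n}_crop.png",cv2.resize(p[y0:y1,x0:x1,::-1],None,fx=6,fy=6,interpolation=cv2.INTER_NEAREST))
    w=np.zeros(d.shape,bool);w[y0:y1,x0:x1]=1
    hsv=cv2.cvtColor(p,cv2.COLOR_RGB2HSV).astype(int)
    red=w&((hsv[...,0]<8)|(hsv[...,0]>172))&(hsv[...,1]>150)&(hsv[...,2]>90)
    k,l,s,c=cv2.connectedComponentsWithStats(red.astype(np.uint8))
    for i in range(1,k):
        if s[i,4]>4:
            P=pts(n,d,l==i)[0]; print(n,"red",s[i],c[i],np.median(P,0).round(4),P.min(0).round(3),P.max(0).round(3))
    P,u,v=pts(n,d,w)
    for lo,hi in((.125,.18),(.012,.02),(-.01,.005)):
        m=(P[:,2]>lo)&(P[:,2]<hi);print(n,lo,m.sum(),np.median(P[m],0).round(4),P[m].min(0).round(3),P[m].max(0).round(3))
    if n=="top":
        m=P[:,2]>.11
        img=np.zeros(d.shape,np.uint8);img[v[m],u[m]]=1
        # flat grip top: histogram of heights
        h,e=np.histogram(P[m][:,2],bins=np.arange(.11,.19,.003));print(dict(zip(e.round(3),h)))
E
```

```text
side red [323 185  10  18  95] [328.66315789 192.61052632] [0.4318 0.1626 0.1266] [0.427 0.153 0.106] [0.45  0.168 0.135]
side red [350 192   5   4  17] [352.05882353 193.23529412] [0.3783 0.1721 0.1421] [0.374 0.158 0.139] [0.388 0.177 0.144]
side 0.125 811 [0.3848 0.1575 0.1366] [0.349 0.092 0.125] [0.553 0.192 0.145]
side 0.012 1161 [0.4258 0.15   0.0148] [ 0.375 -0.223  0.012] [0.578 0.199 0.02 ]
side -0.01 3230 [ 0.4381  0.0797 -0.0013] [ 0.348 -0.302 -0.01 ] [0.591 0.249 0.005]
top red [302 192   6  13  44] [304.61363636 198.09090909] [0.438  0.1609 0.1352] [0.427 0.156 0.113] [0.45  0.167 0.142]
top red [298 226   5   5  24] [299.91666667 228.08333333] [0.3786 0.1723 0.1439] [0.375 0.168 0.14 ] [0.383 0.176 0.147]
top 0.125 876 [0.3826 0.1531 0.1415] [0.349 0.119 0.126] [0.451 0.19  0.15 ]
top 0.012 1403 [0.4374 0.1336 0.0161] [0.378 0.081 0.012] [0.492 0.201 0.02 ]
top -0.01 2735 [4.405e-01 1.277e-01 4.000e-04] [ 0.348  0.054 -0.008] [0.514 0.225 0.005]
{np.float64(0.11): np.int64(8), np.float64(0.113): np.int64(3), np.float64(0.116): np.int64(2), np.float64(0.119): np.int64(4), np.float64(0.122): np.int64(8), np.float64(0.125): np.int64(15), np.float64(0.128): np.int64(16), np.float64(0.131): np.int64(30), np.float64(0.134): np.int64(67), np.float64(0.137): np.int64(175), np.float64(0.14): np.int64(283), np.float64(0.143): np.int64(215), np.float64(0.146): np.int64(70), np.float64(0.149): np.int64(5), np.float64(0.152): np.int64(0), np.float64(0.155): np.int64(0), np.float64(0.158): np.int64(0), np.float64(0.161): np.int64(0), np.float64(0.164): np.int64(0), np.float64(0.167): np.int64(0), np.float64(0.17): np.int64(0), np.float64(0.173): np.int64(0), np.float64(0.176): np.int64(0), np.float64(0.179): np.int64(0), np.float64(0.182): np.int64(0), np.float64(0.185): np.int64(0)}
```

```bash
python3 -c "
import cv2,numpy as np
a=cv2.imread('pics/side_crop.png');b=cv2.imread('pics/top_crop.png')[:, :]
h=max(a.shape[0],b.shape[0]);f=lambda i:cv2.copyMakeBorder(i,0,h-i.shape[0],0,0,0)
c=np.hstack([f(a),f(b)]);c=cv2.resize(c,None,fx=.8,fy=.8,interpolation=cv2.INTER_AREA);print(c.shape);cv2.imwrite('pics/crops.png',c)"
```

```text
(480, 792, 3)
```

View pics/crops.png

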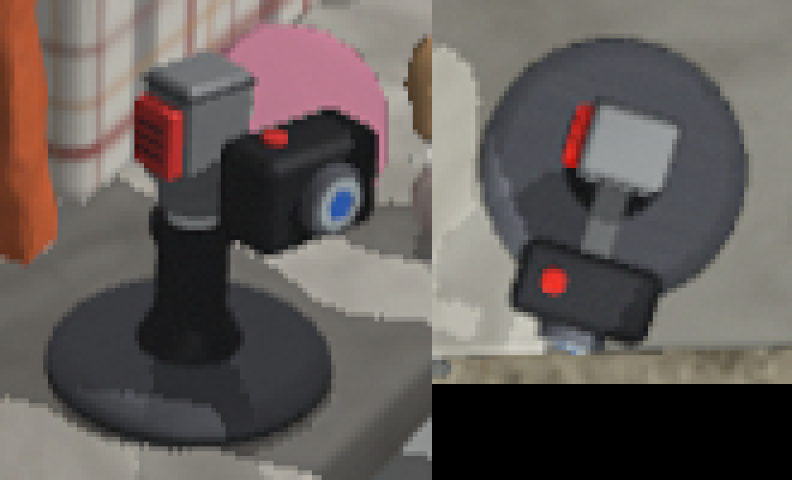

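The crops show the light grip top in the top view, with corners at crop (590,105), (680,125), (668,193) and (583,172). The side view shows the same corners at crop (147,72), (213,95) and (253,78). I'll triangulate them.

Run:
```python
from h import *
S=lambda x,y:(x/4.8+295-.4,y/4.8+165-.4); T=lambda x,y:((x-432)/4.8+275-.4,y/4.8+170-.4)
for nm,s,t in(("+x+y",(147,72),(590,105)),("-x+y",(213,95),(583,172)),("-x-y",(253,78),(668,193))):
    print(nm,tri(S(*s),T(*t)))
def pl(uv,z):
    e,q=ray("top",*uv);return (e+q*(z-e[2])/q[2])[:2]
f=np.load("top0.npz");p,d=f["p"],f["d"]
g=np.zeros(d.shape,bool);w=p[188:213,303:330].astype(int)
g[188:213,303:330]=(w.min(2)>135)&(np.ptp(w,axis=2)<14)
k,l,s,c=cv2.connectedComponentsWithStats(g.astype(np.uint8));i=1+s[1:,4].argmax();print(s[i])
P=pts("top",d,l==i)[0];print("grip top",np.median(P,0),P[:,2].std())
z=0.141
cn=np.array([pl(uv,z) for uv in np.argwhere(l==i)[:,::-1]]).astype(np.float32)
print(cv2.minAreaRect(cn*1000))
# foot disc outline: dark pixels
x=p[170:250,275:350].astype(int)
m=((x.max(2)<95)).astype(np.uint8);k,l,s,c=cv2.connectedComponentsWithStats(m);i=1+s[1:,4].argmax()
cs=max(cv2.findContours((l==i).astype(np.uint8),0,1)[0],key=cv2.contourArea)[:,0]+[275,170]
q=np.array([pl(uv,.016) for uv in cs]);q=q[(q[:,0]>.42)]
A=np.c_[2*q,np.ones(len(q))];o=np.linalg.lstsq(A,(q**2).sum(1),rcond=None)[0];print("foot",o[:2],np.sqrt(o[2]+(o[:2]**2).sum()),len(q))
```

```text
+x+y (array([0.44925985, 0.15528425, 0.14434747]), np.float64(0.0017238727955322425))
-x+y (array([0.41956944, 0.15753643, 0.14364349]), np.float64(0.006966019132921142))
-x-y (array([0.41473028, 0.12514693, 0.13982754]), np.float64(0.0030586717925552747))
[307 193  19  17 212]
grip top [0.43113402 0.13948399 0.14508127] 0.0018645678540943737
((431.98516845703125, 139.2421112060547), (31.366254806518555, 26.379060745239258), 71.8880386352539)
foot [0.43496635 0.13954895] 0.05853891015168408 107
```

```bash
cat >> h.py <<'E'
yaw=np.radians(-17); X=np.array([np.cos(yaw),np.sin(yaw),0]); Y=np.array([-np.sin(yaw),np.cos(yaw),0]); Z=np.array([0,0,1.])
def Q(s=1): return R.from_matrix(np.c_[np.cross(s*Y,-Z),s*Y,-Z]).as_quat(scalar_first=True)
G=np.array([.4325,.139,.118])
E
python3 - <<'E'
from h import *
f=np.load("top0.npz");P=pts("top",f["d"],np.ones(f["d"].shape,bool))[0]
for y in np.arange(-.6,.4,.1):
    print(round(y,1),[(round(x,2),round(float(q[:,2].max()),2)) for x in np.arange(.3,.8,.1) if len(q:=P[(abs(P[:,1]-y)<.05)&(abs(P[:,0]-x)<.05)])])
for s in(1,-1):
    for z in(.118,.26,.32): print(s,z,r.solve_ik(G+[0,0,z-.118],Q(s)))
for v in([.3,-.45,.36],[.35,-.1,.36]): print(r.solve_ik(v,r.get_ee_rot()))
E
```

```text
-0.6 [(np.float64(0.3), 0.05), (np.float64(0.4), 0.06), (np.float64(0.5), 0.05), (np.float64(0.6), 0.05), (np.float64(0.7), 0.06)]
-0.5 [(np.float64(0.3), 0.05), (np.float64(0.4), 0.05), (np.float64(0.5), 0.05), (np.float64(0.6), 0.05), (np.float64(0.7), 0.05)]
-0.4 [(np.float64(0.3), 0.0), (np.float64(0.4), 0.01), (np.float64(0.5), 0.01), (np.float64(0.6), 0.01)]
-0.3 [(np.float64(0.3), 0.01), (np.float64(0.4), 0.07), (np.float64(0.5), 0.06), (np.float64(0.6), 0.11)]
-0.2 [(np.float64(0.3), 0.0), (np.float64(0.4), 0.07), (np.float64(0.5), 0.06), (np.float64(0.6), 0.36), (np.float64(0.7), 0.36)]
-0.1 [(np.float64(0.3), 0.0), (np.float64(0.4), 0.06), (np.float64(0.5), 0.04), (np.float64(0.6), 0.36), (np.float64(0.7), 0.36)]
-0.0 [(np.float64(0.3), 0.0), (np.float64(0.4), 0.08), (np.float64(0.5), 0.29), (np.float64(0.6), 0.36), (np.float64(0.7), 0.36)]
0.1 [(np.float64(0.3), 0.0), (np.float64(0.4), 0.15), (np.float64(0.5), 0.19), (np.float64(0.6), 0.35), (np.float64(0.7), 0.35)]
0.2 [(np.float64(0.3), 0.13), (np.float64(0.4), 0.15), (np.float64(0.5), 0.17), (np.float64(0.6), 0.17), (np
[... 192 characters left out ...]
058  2.14823933  0.9664502   0.61599565
 -0.14272436]
1 0.26 [ 0.25399114  0.58956799 -1.06049074  1.98673865  0.64077004  0.94682771
  0.13906545]
1 0.32 [ 0.39634666  0.62218403 -1.35181176  1.88746885  0.66015536  1.18816289
  0.08483013]
-1 0.118 [-0.5590933   0.68940481  0.23658118  2.17859072 -0.48879889  0.3230854
 -1.77555792]
-1 0.26 [-0.33627236  0.41636316 -0.11057744  2.01331715  0.0681014   0.71532244
 -2.35641505]
-1 0.32 [-0.12752055  0.3539355  -0.40024973  1.90872697  0.17162597  0.91204331
 -2.4785279 ]
[ 1.03153804  0.43266182 -0.20960867  1.61582885  0.09703304  1.10490765
 -0.52997371]
[ 0.46009461  0.16180772 -0.36494216  2.0419861   0.06883264  0.95008055
 -1.26749687]
```

Run:
```python
from h import *
r.movel([.3,-.45,.33],speed=.25)
r.movel([.36,-.1,.33],speed=.25)
print(r.get_joint_pos().round(2))
for s in(1,-1): print(s,r.solve_ik(G+[0,0,.18],Q(s)))
r.reach(G+[0,0,.18]+.0025*Y,Q(1))
print(r.get_time(),r.get_ee_pos(),r.get_joint_pos().round(2),r.get_contact_force().round(2))
ims=[]
for n,(x0,y0) in(("side",(240,60)),("top",(230,120))):
    p,_=read_camera(n);ims.append(p[y0:y0+200,x0:x0+190,::-1])
cv2.imwrite("pics/above.png",cv2.resize(np.hstack(ims),None,fx=2,fy=2))
```

```text
[ 0.44  0.21 -0.36  2.08  0.1   0.86 -1.31]
1 [ 0.22859582  0.49716947 -0.9761668   1.93001524  0.49668806  0.97748126
  0.29346426]
-1 [-0.16455704  0.37708371 -0.35224472  1.94703933  0.17052581  0.84592037
 -2.47504768]
4.2083 [0.43336022 0.14032721 0.29780282] [ 0.22  0.5  -0.98  1.93  0.5   0.98  0.29] [-0.08  0.13  0.26]
```

View pics/above.png

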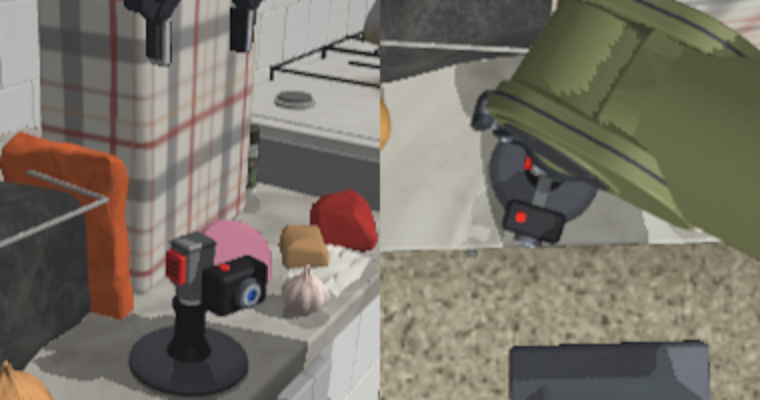

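The gripper is above the monopod, with its fingers on either side of the grip line and nothing touching. I'll descend with a force guard and close stepwise.

Run:
```python
from h import *
t=G+.0025*Y
print(r.movel([t[0],t[1],.165],speed=.1,threshold=5))
print(r.movel(t,speed=.04,threshold=4))
def st(l):
    f=r.get_contact_force();print(l,round(r.get_time(),1),r.get_ee_pos().round(4),"F xyz'",[round(float(f@a),2) for a in(X,Y,Z)],round(r.get_opening(),4),r.get_grip_force())
st("down")
for w in(.055,.048,.045,.043):
    jaws.command_gripper(w,25);st(w)
    if r.get_grip_force()>1: break
p=[read_camera("side")[0][100:300,240:430,::-1],read_camera("top")[0][120:320,230:420,::-1]]
cv2.imwrite("pics/close.png",cv2.resize(np.hstack(p),None,fx=2,fy=2))
```

```text
False
False
down 7.1 [0.4334 0.1415 0.1182] F xyz' [0.34, 0.59, 0.3] 0.0854 0.0
0.055 7.5 [0.4333 0.1414 0.118 ] F xyz' [-0.0, 0.81, 0.34] 0.0552 0.0
0.048 7.8 [0.4332 0.1414 0.118 ] F xyz' [-0.16, 0.03, 0.37] 0.0476 0.014769032131880522
0.045 8.0 [0.4336 0.1423 0.1182] F xyz' [-0.06, 2.15, 0.18] 0.0449 1.0652626678347588
```

View pics/close.png

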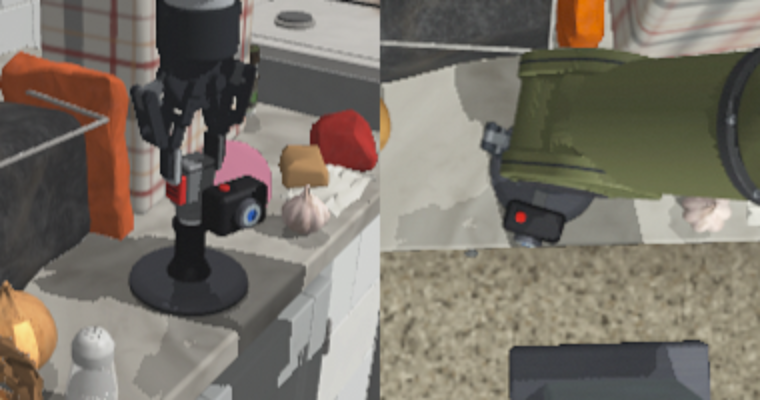

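The fingers straddle the grip, with the right finger at the red button (side crop about (177,190)). Tool force is +2 N along y', so the button finger has made light contact. The TCP should shift slightly toward +y' and follow the button as it presses in.

```bash
cat >> h.py <<'E'
def st(l):
    f=r.get_contact_force();print(l,round(r.get_time(),1),(R.from_euler("z",-yaw).as_matrix()@(r.get_ee_pos()-G)*1e3).round(2),"F'",[round(float(f@a),2) for a in(X,Y,Z)],round(r.get_opening(),4),round(r.get_grip_force(),1))
E
python3 - <<'E'
from h import *
for o,w in((4.2,.043),(3.4,.041),(2.4,.039),(1.4,.030)):
    r.movel(G+o*1e-3*Y,speed=.02)
    st("m");jaws.command_gripper(w,25);st(w)
E
```

```text
m 8.3 [-0.04  3.79 -0.1 ] F' [0.23, 1.16, -0.23] 0.045 0.4
0.043 8.6 [0.01 4.47 0.  ] F' [0.8, 2.13, -0.22] 0.0431 1.1
m 8.8 [0.03 4.06 0.08] F' [0.51, 3.31, 0.01] 0.0432 1.7
0.041 9.0 [0.01 3.53 0.07] F' [-0.12, 3.08, 1.26] 0.041 3.2
m 9.3 [0.03 3.27 0.14] F' [-0.23, 4.85, 0.07] 0.0411 2.3
0.039 9.5 [0.03 2.46 0.06] F' [-0.69, 3.55, 1.25] 0.0389 3.9
m 9.7 [0.03 2.23 0.1 ] F' [-0.16, 4.86, 0.36] 0.039 3.0
0.03 9.9 [ 0.02  1.15 -0.03] F' [0.0, 2.91, 0.24] 0.0355 27.7
```

Run:
```python
from h import *
jaws.command_gripper(.03,45); r.sleep(.3); st("grip")
o=1.4
for _ in range(4):
    fy=float(r.get_contact_force()@Y)
    if abs(fy)<1: break
    o+=np.clip(fy*.25,-.8,.8); r.movel(G+o*1e-3*Y,speed=.02); r.sleep(.3); st(f"o={o:.2f}")
```

```text
grip 10.5 [-0.    1.22 -0.04] F' [0.34, 3.12, 0.15] 0.0353 51.5
o=2.18 11.0 [-0.01  1.42 -0.1 ] F' [0.01, -0.55, 1.82] 0.0349 51.6
```

Run:
```python
from h import *
b=G+.00218*Y
for h in(5,15,30,45,60,66):
    s=r.movel(b+[0,0,h*1e-3],speed=.03,threshold=7); st(h)
    if s: print("stopped");break
```

```text
5 11.3 [-0.07  1.44  4.92] F' [-1.06, -1.67, -2.41] 0.0348 51.1
15 11.8 [-0.04  1.54 15.11] F' [0.21, -2.53, -2.76] 0.0352 51.1
30 12.5 [-3.000e-02  1.660e+00  3.007e+01] F' [0.76, -5.19, -3.21] 0.0349 51.1
45 13.1 [-2.000e-02  1.790e+00  4.507e+01] F' [-0.24, -4.76, -3.08] 0.0346 50.9
60 13.8 [-2.00e-02  1.92e+00  6.05e+01] F' [0.11, -5.46, -3.41] 0.0351 50.8
66 14.1 [ 0.    1.97 66.67] F' [0.21, -5.32, -3.43] 0.035 50.8
```

```bash
cat >> h.py <<'E'
def null(o,h):
    for _ in range(4):
        fy=float(r.get_contact_force()@Y)
        if abs(fy)<1.2: break
        o+=np.clip(fy*.2,-.7,.7); r.movel(G+o*1e-3*Y+[0,0,h*1e-3],speed=.02); r.sleep(.25); st(f"o={o:.2f}")
    return o
E
python3 - <<'E'
from h import *
o=null(2.18,66)
for h in(69,71,73,76,80):
    s=r.movel(G+o*1e-3*Y+[0,0,h*1e-3],speed=.012,threshold=9); r.sleep(.2); st((h,s))
    if s: break
o=null(o,r.get_ee_pos()[2]*1e3-118); print(o)
E
```

```text
o=1.48 14.6 [2.000e-02 1.780e+00 6.616e+01] F' [0.03, -2.86, -2.43] 0.0349 50.8
o=0.91 15.1 [3.00e-02 1.56e+00 6.61e+01] F' [0.8, -2.53, -2.37] 0.0347 50.7
o=0.40 15.6 [6.000e-02 1.260e+00 6.616e+01] F' [0.28, 1.85, -4.59] 0.035 50.6
o=0.77 16.1 [5.000e-02 1.280e+00 6.616e+01] F' [-0.42, 1.82, -2.39] 0.0347 50.7
(69, False) 16.7 [5.000e-02 1.160e+00 6.913e+01] F' [-0.47, 2.18, -2.08] 0.0349 50.7
(71, False) 17.2 [-3.00e-02  9.90e-01  7.09e+01] F' [0.79, 4.31, -8.39] 0.0346 50.0
(73, False) 17.8 [-1.000e-02  9.400e-01  7.307e+01] F' [-0.76, 4.63, -8.81] 0.0347 50.0
(76, False) 18.4 [-1.000e-02  9.400e-01  7.609e+01] F' [-0.11, 4.58, -8.3] 0.0348 50.1
(80, False) 19.0 [-3.000e-02  9.300e-01  8.007e+01] F' [0.01, 4.01, -9.1] 0.0349 50.0
o=1.47 19.5 [-1.000e-02  1.160e+00  8.004e+01] F' [-0.31, 3.99, -6.85] 0.0348 50.1
o=2.17 20.0 [1.000e-02 1.470e+00 8.001e+01] F' [-0.56, -0.25, -4.04] 0.0349 50.5
2.1716815172067543
```

The first stop showed at about 70 mm of lift, where the force rose from 2 to 9 N. I'll continue to the second stop.

Run:
```python
from h import *
o=1.9
for h in list(range(84,106,7))+list(range(108,136,3)):
    s=r.movel(G+o*1e-3*Y+[0,0,h*1e-3],speed=.02 if h<106 else .01,threshold=7); st((h,s))
    f=r.get_contact_force()
    if s or f[2]<-14: break
    o+=np.clip(float(f@Y)*.06,-.3,.3)
r.sleep(.3); st(f"o {o:.2f}")
```

```text
(84, True) 20.2 [-0.09  1.35 81.41] F' [-0.22, 0.67, -1.48] 0.035 50.6
o 1.90 20.5 [-0.23  1.31 80.58] F' [1.26, 1.79, -3.08] 0.0348 50.6
```

Run:
```python
from h import *
o=1.9
for h in [82,86,90,94,98,102,105,108,111,114,117,120,122,124,126,128,130,132]:
    s=r.movel(G+o*1e-3*Y+[0,0,h*1e-3],speed=.012,threshold=9); st((h,s))
    f=r.get_contact_force()
    if s or f[2]<-13.5: break
    o+=np.clip(float(f@Y)*.06,-.3,.3)
r.sleep(.3); st(f"o {o:.2f}")
```

```text
(82, False) 20.8 [-0.13  1.47 81.86] F' [0.52, 0.37, -3.63] 0.0349 50.6
(86, False) 21.3 [-0.18  1.48 85.83] F' [1.56, 0.23, -9.01] 0.035 49.8
(90, False) 21.8 [-8.000e-02  1.640e+00  9.017e+01] F' [0.63, -1.11, -7.63] 0.0349 50.1
(94, False) 22.3 [-6.000e-02  1.610e+00  9.412e+01] F' [1.26, -0.77, -6.72] 0.0351 50.1
(98, False) 22.8 [-5.000e-02  1.650e+00  9.813e+01] F' [0.57, -1.28, -7.24] 0.0349 50.1
(102, False) 23.3 [-4.0000e-02  1.6700e+00  1.0215e+02] F' [0.33, -1.53, -7.01] 0.0354 50.1
(105, False) 23.7 [  0.     1.67 105.19] F' [0.79, -1.36, -6.75] 0.0347 50.1
(108, False) 24.1 [-1.0000e-02  1.6500e+00  1.0819e+02] F' [-0.07, -2.11, -7.04] 0.0348 50.1
(111, False) 24.5 [1.0000e-02 1.5900e+00 1.1122e+02] F' [0.38, -1.78, -7.89] 0.0351 50.1
(114, False) 24.9 [2.0000e-02 1.5500e+00 1.1423e+02] F' [0.98, -0.66, -7.41] 0.035 50.1
(117, False) 25.3 [3.0000e-02 1.5200e+00 1.1724e+02] F' [-0.29, -0.06, -6.84] 0.0347 50.1
(120, False) 25.7 [5.0000e-02 1.4800e+00 1.2022e+02] F' [0.89, -0.21, -7.0] 0.0351 50.1
(122, False) 26.0 [3.0000e-02 1.4500e+00 1.2218e+02] F' [-0.44, 0.04, -7.19] 0.0352 50.0
(124, False) 26.3 [2.0000e-02 1.4300e+00 1.2416e+02] F' [-0.64, 0.45, -7.06] 0.0345 50.0
(126, False) 26.6 [  0.     1.38 126.05] F' [0.78, 0.15, -8.83] 0.0348 49.8
(128, True) 26.8 [ -0.5   -0.53 125.64] F' [1.74, 0.04, -2.3] 0.0346 50.7
o 1.32 27.1 [ -0.8   -0.51 124.99] F' [3.02, -0.9, -2.49] 0.035 50.7
```

Run:
```python
from h import *
o=1.4
s=r.movel(G+o*1e-3*Y+[0,0,.1255],speed=.01);r.sleep(.3);st(s)
a,_=read_camera("side");b,_=read_camera("top");np.savez("l.npz",a=a,b=b)
f=np.load("side0.npz")["p"]
cv2.imwrite("pics/up.png",np.hstack([cv2.resize(x[40:270,285:395,::-1],None,fx=2.5,fy=2.5) for x in(f,a)]))
```

```text
False 27.9 [ -0.37   0.65 125.24] F' [0.64, -4.78, -3.53] 0.0349 50.5
```

View pics/up.png

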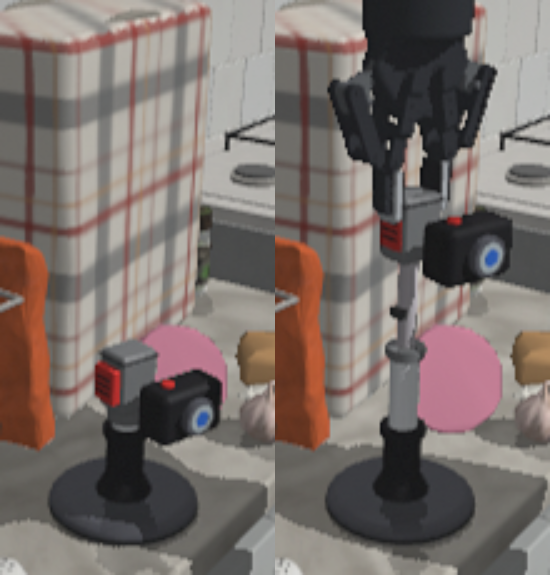

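Both tubes are out and the foot stands at the same pixels as before. The red button shows below the fingertips, so I'll check the grip height by ray for slip.

Run:
```python
from h import *
B=G+.0215*Y+.0009*Y
def hz(v,u):
    e,q=ray("side",u,v); t=np.dot(B[:2]-e[:2],q[:2])/np.dot(q[:2],q[:2]); return e+t*q
f0=np.load("side0.npz")["p"];f1=np.load("l.npz")["a"]
for p,y0,y1 in((f0,165,225),(f1,80,170)):
    h=cv2.cvtColor(p,cv2.COLOR_RGB2HSV).astype(int)
    m=((h[...,0]<8)|(h[...,0]>172))&(h[...,1]>150)&(h[...,2]>80);w=np.zeros_like(m);w[y0:y1,318:372]=1
    k,l,s,c=cv2.connectedComponentsWithStats((m&w).astype(np.uint8))
    for i in range(1,k):
        if s[i,4]>8: print(s[i],c[i].round(1),"bottom z",hz(s[i,1]+s[i,3]-.5,c[i,0])[2].round(4),"top z",hz(s[i,1]-.5,c[i,0])[2].round(4))
# foot shift, side view lower part
d=cv2.phaseCorrelate(*[cv2.cvtColor(x[228:262,298:370],cv2.COLOR_RGB2GRAY).astype(np.float32) for x in(f0,f1)]);print(d)
st("now")
```

```text
[323 185  10  18 104] [328.5 192.9] bottom z 0.0998 top z 0.1387
[349 192   6   4  18] [351.9 193.2] bottom z 0.1181 top z 0.1267
[354 127   6   3  16] [356.5 127.9] bottom z 0.2504 top z 0.2559
[328 129   8  11  52] [332.  134.2] bottom z 0.2293 top z 0.25
((0.6152926233987657, -0.4044146606870598), 0.8939605035163738)
now 27.9 [ -0.33   0.69 125.29] F' [-0.08, -4.59, -5.24] 0.035 50.5
```

Run:
```python
from h import *
o=null(1.4,125.5)
for h in np.arange(126,133,.5):
    s=r.movel(G+o*1e-3*Y+[0,0,h*1e-3],speed=.01,threshold=12); r.sleep(.15); 
    fs=np.mean([r.get_contact_force() for _ in range(5)],0); st((h,s,round(fs[2],1)))
    if s or fs[2]<-13: break
    o+=np.clip(float(fs@Y)*.06,-.3,.3)
r.sleep(.3); st(f"o {o:.2f}")
```

```text
o=0.70 28.4 [ -0.14   0.53 125.46] F' [-0.61, -4.42, -4.04] 0.0354 50.5
o=0.00 28.9 [-7.0000e-02  1.4000e-01  1.2553e+02] F' [-1.05, -3.82, -4.11] 0.0349 50.5
o=-0.70 29.4 [-8.0000e-02 -2.9000e-01  1.2559e+02] F' [-2.08, -2.31, -3.04] 0.0345 50.6
o=-1.16 29.9 [-5.0000e-02 -6.1000e-01  1.2564e+02] F' [-2.02, -0.37, -3.26] 0.0351 50.6
(np.float64(126.0), False, np.float64(-6.6)) 30.4 [-3.0000e-02 -7.6000e-01  1.2599e+02] F' [-2.56, 2.2, -6.65] 0.0349 50.1
(np.float64(126.5), False, np.float64(-16.4)) 30.8 [-1.1000e-01 -1.0000e+00  1.2609e+02] F' [-0.68, 3.17, -16.37] 0.0348 48.8
o -1.03 31.1 [-9.0000e-02 -1.3700e+00  1.2619e+02] F' [-0.56, 3.33, -17.84] 0.0347 48.2
```

The second stop is confirmed: the force jumps to 16 N at 126.1 mm. I'll ease slightly below the lifting force and check that it holds steady.

Run:
```python
from h import *
r.movel(G-.0008*Y+[0,0,.1261],speed=.01)
for _ in range(5): r.sleep(.4); st("hold")
a,_=read_camera("side")
f=np.load("side0.npz")["p"]
cv2.imwrite("pics/end.png",np.hstack([cv2.resize(x[190:270,285:395,::-1],None,fx=3.5,fy=3.5) for x in(f,a)]))
```

```text
hold 31.7 [-3.0000e-02 -1.0600e+00  1.2615e+02] F' [-1.36, 0.2, -11.15] 0.0348 48.8
hold 32.1 [ 1.0000e-02 -1.0000e+00  1.2612e+02] F' [-2.33, 0.03, -10.8] 0.0352 49.0
hold 32.5 [ -0.    -0.96 126.12] F' [-2.74, -0.83, -8.82] 0.035 49.1
hold 32.9 [ 2.0000e-02 -9.1000e-01  1.2612e+02] F' [-1.89, -0.97, -9.56] 0.0349 49.2
hold 33.3 [ 4.0000e-02 -8.9000e-01  1.2612e+02] F' [-1.28, -1.23, -9.07] 0.035 49.2
```

View pics/end.png

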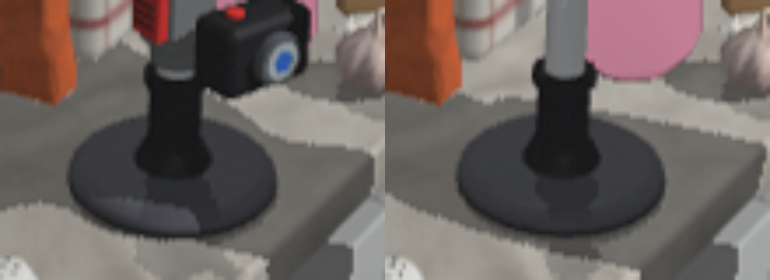

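The foot stands flat in essentially the same place (disc columns 68–277 before, 457–665 minus 385 = 72–280 after, about 1 px or 2 mm). The load is steady at about 9 N at the second stop, so I'm handing in.

```bash
python3 -c "
from h import *
st('end'); print(r.job_done())"
```

```text
end 33.4 [ -0.    -0.87 126.12] F' [-1.24, -1.83, -8.02] 0.0347 49.2
the job is handed in; nothing more can be done
None
```

The monopod is at full height: I felt the first stop at about 70 mm of lift and the hard second stop at 126 mm, and the job is handed in with the gripper still holding it there, button squeezed; the foot stayed flat on the worktop, shifted sideways by about 2 mm at most.

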